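Put a centrifuge rotor's canisters back in their own carriers

ROBOT

A 6-joint arm with a two-finger parallel gripper is mounted at the origin on the work surface. World frame = base frame: x ahead of the robot, y to its left, z up, the work surface at z = 0. Lengths are in m, angles in rad, forces in N, time in s.
With the tool pointing down it reaches from about 0.4 to 0.925 m from the base axis. Payload 3.4 kg.
Tool frame: the origin (TCP) lies midway between the tips of the shut fingers; the grasp point (between the pads) lies bot.grip_depth behind it (bot.grip_depth is the distance from the TCP to the grasp point, in m); z points along the fingers, y is the direction in which the jaws open and shut (so a half turn about z gives the same grasp; the last joint's range is limited). The gripper opens to 85 mm and grips with 20 to 120 N. Pads are 22 mm wide; open, the fingers measure 114 mm over their backs; the gripper's body (76 mm by 85 mm) begins 54 mm behind the grasp point. The pads swing forward as they close: fully open they stand 13 mm farther back than shut.
Start: joints at [-1.419, 0.307, 1.506, -0, 1.328, -0.073], TCP at [0.129, -0.56, 0.231] pointing down, gripper open.
Joint ranges: [-3.12, 3.12], [-1.05, 2.28], [0.14, 2.33], [-1.42, 4.57], [0.1, 2.73], [-2.68, 2.68]. Speed limits (rad/s): [2.57, 2.57, 3.14, 3.14, 3.14, 3.14].

INTERFACE

Orientations are given as a unit quaternion [w, x, y, z].
In Python, from workcell import status, eyes, order, bot gives the robot as it stands. The module is installed in compiled form; this text tells all that it offers.
- The arm moves only by the shell command python3 -m jog 'ROWS' [OPENING] [FORCE]. ROWS is a JSON object of lists of equal length, an entry for each row: "offset": the shift along the world's x, y, z each as a share of 0.4 m, from -1 to 1, a list of three; "dr": the turn, a rotation vector about the world's x, y, z each as a share of 45 degrees, from -1 to 1, a list of three. A call has exactly 10 rows; each row is the pose to reach, as a shift and turn from the pose measured when the call began; what a row does not reach only later rows make up. A row lasts 1/8 s, in which the tool goes at most 62.5 mm and 10.7 degrees, less where a joint would pass 70% of its speed; a pose out of reach is approached as far as the arm can. A call with a number of a shift or a turn outside -1 to 1 is refused whole. A call with a gripper value outside its range is refused whole. OPENING is the gripper command: -1 is shut, 1 is fully open, values between are in proportion, set as the call begins (- or left out, the last holds). The fingers move at their own pace and stop on an object; FORCE is the grip in N (left out, the last holds). Time passes only in rows, so rows that repeat a pose let the fingers close, or fill a call up. It gives the time, the measured TCP pose, the force and the opening at its end, in the units of the state.
- status.get_state(): the state, without advancing time (a new reading comes with each control period).
- eyes.grab_frame(name): name is "scene" or "top"; returns the picture (420x560x3 uint8, red, green, blue); there is no depth.
- eyes.camera_info(name): a dict with "intrinsics" (3x3 intrinsics, pixels), "extrinsics" (4x4, takes a point from camera to world coordinates). Camera axes: x right, y up, looking along -z (the intrinsics and any distortion apply to the point x, -y, -z); pixel columns grow to the right and rows downward; lengths in m; the calibration is good to about 2 mm. A picture is of the moment at which its call begins. camera_info takes no time and is no camera call.
- order.close_job(): hands the job in, once; it reports no verdict.
The state is a dict: "time_s": time; "joint_positions": joint angles; "qd": joint speeds; "tau": joint torques, N m; "tool_pos": TCP position; "eef_rot": TCP orientation; "wrist_force": force on the tool from outside, world axes, zero at the start; "ft_torque": the same for the moment, N m; "opening": opening from 0.0 (shut) to 1.0 (fully open).
Only numpy, scipy, OpenCV 4.12 (cv2) and the standard library are available. Lean on these libraries where they do the work, as an engineer would, in place of code of your own. Each camera call takes 0.05 s, during which the arm holds its last target.

TASK

Make this centrifuge rotor's set right, so that the red, blue and yellow canisters each stand fully down in the carrier of their own colour: red and blue have been put in each other's carriers, and yellow is waiting in the tray. The black canister in the yellow carrier is from another set: lower it into the open carton until it stands upright on the packing, near the middle. Set everything down without dropping it, and leave the green canister and the brass coupling where they are.

Things in the scene. Friction and masses are not known exactly. Their poses are not given: they have to be found in the camera images.
- red_can_center (a point): canister, 80 mm tall, upright and round: bare aluminium body 42 mm across for the lower 52 mm, a narrower cap on top (34 mm across, top 22 mm) and a narrow band in red. Loose, about 0.15 to 0.3 kg, closed and rigid. The point is its centre, half-way up (40 mm above its foot). At the start it stands in the blue carrier.
- blue_can_center (a point): canister, 80 mm tall, upright and round: bare aluminium body 42 mm across for the lower 52 mm, a narrower cap on top (34 mm across, top 22 mm) and a narrow band in blue. Loose, about 0.15 to 0.3 kg, closed and rigid. The point is its centre, half-way up (40 mm above its foot). At the start it stands in the red carrier.
- green_can_center (a point): canister, 80 mm tall, upright and round: bare aluminium body 42 mm across for the lower 52 mm, a narrower cap on top (34 mm across, top 22 mm) and a narrow band in green. Loose, about 0.15 to 0.3 kg, closed and rigid. The point is its centre, half-way up (40 mm above its foot). It stands in the green carrier, where it belongs, in the same rotor.
- yellow_can_center (a point): canister, 80 mm tall, upright and round: bare aluminium body 42 mm across for the lower 52 mm, a narrower cap on top (34 mm across, top 22 mm) and a narrow band in yellow. Loose, about 0.15 to 0.3 kg, closed and rigid. The point is its centre, half-way up (40 mm above its foot). At the start it stands in a flat grey tray (130 x 110 mm, rim 14 mm high, floor 3 mm above the table) at one side of the rotor.
- black_can_center (a point): canister, 80 mm tall, upright and round: bare aluminium body 42 mm across for the lower 52 mm, a narrower cap on top (34 mm across, top 22 mm) and a narrow band in black. Loose, about 0.15 to 0.3 kg, closed and rigid. The point is its centre, half-way up (40 mm above its foot). At the start it stands in the yellow carrier, but it belongs to no carrier of this rotor.
- red_carrier: red round open cup fixed in the rotor, 66 mm across, 20 mm high; inside 60 mm wide at the mouth, 54 mm at the flat floor. Origin: centre of its underside, z up; floor 4 mm, rim 20 mm above it. A canister standing in it has its centre 44 mm above this origin. Four carriers in any order, 80 mm from the rotor's axis, a quarter turn apart; hub and arms are under 66 mm high; the rotor does not turn.
- blue_carrier: blue round open cup fixed in the rotor, 66 mm across, 20 mm high; inside 60 mm wide at the mouth, 54 mm at the flat floor. Origin: centre of its underside, z up; floor 4 mm, rim 20 mm above it. A canister standing in it has its centre 44 mm above this origin.
- yellow_carrier: yellow round open cup fixed in the rotor, 66 mm across, 20 mm high; inside 60 mm wide at the mouth, 54 mm at the flat floor. Origin: centre of its underside, z up; floor 4 mm, rim 20 mm above it. A canister standing in it has its centre 44 mm above this origin.
- carton: open cardboard carton, fixed, on the other side of the rotor from the tray: 170 mm (its x) by 150 mm (its y), walls 4 mm thick, 85 mm high. Origin: centre of its underside on the table, z up. Part filled with stiff flat packing boards; their level top lies anywhere from 15 to 60 mm above the table and is not reported.
- coupling_center (a point): loose brass pipe coupling standing on the table beyond the rotor to the left: a 28 mm wide tube with a hexagon 36 mm across flats (42 mm over corners) round its middle, 40 mm high; the point is its centre, 20 mm above the table. Not needed for the job.
Not all that is in view belongs to the job. Leave any orange look-alike of the part that bears black_can_center alone.

How it is judged:
At the end, for the whole second after the job is handed in: Red, blue and yellow canisters stand in their own colour carriers (10 mm off axis, 6 mm in height, 0.12 rad tilt); black stands in the carton on the packing (within 60 x 50 mm of its middle, centre below 110 mm, 0.15 rad); green moved under 12 mm; all released, at rest (horizontal distance between red_can_center and red_carrier below 0.01 m and z of red_can_center in the frame of red_carrier between 0.038 and 0.05 m and angle between each of red_can_center, blue_can_center, yellow_can_center, green_can_center's own z axis and vertical below 0.12 rad and horizontal distance between blue_can_center and blue_carrier below 0.01 m and z of blue_can_center in the frame of blue_carrier between 0.038 and 0.05 m and horizontal distance between yellow_can_center and yellow_carrier below 0.01 m and z of yellow_can_center in the frame of yellow_carrier between 0.038 and 0.05 m and x of black_can_center in the frame of carton between -0.06 and 0.06 m and y of black_can_center in the frame of carton between -0.05 and 0.05 m and z of black_can_center in the frame of carton below 0.11 m and angle between black_can_center's own z axis and vertical below 0.15 rad and distance of green_can_center from where it was at the start of the episode below 0.012 m and linear speed of each of red_can, blue_can, yellow_can, green_can, black_can below 0.02 m/s); the robot touches nothing.
It fails at once if a canister is let fall from more than about 20 mm ((contact force between red_can and the fingers below 0.1 N and linear speed of red_can above 0.65 m/s) or (contact force between blue_can and the fingers below 0.1 N and linear speed of blue_can above 0.65 m/s) or (contact force between yellow_can and the fingers below 0.1 N and linear speed of yellow_can above 0.65 m/s) or (contact force between black_can and the fingers below 0.1 N and linear speed of black_can above 0.65 m/s)).
It fails at once if the green canister is lifted or knocked out of its place (moved more than 20 mm) (distance of green_can_center from where it was at the start of the episode above 0.02 m).
It fails at once if the brass coupling is knocked or shifted by more than 20 mm (distance of coupling_center from where it was at the start of the episode above 0.02 m).
It also fails if it takes over 109 s, if anything falls off the work surface, if the arm or the gripper's body presses on something with over 40 N, if the wrist force passes 120 N, or if a joint passes its speed limit or range.

## Working session

There is one attempt and no reset: what is moved stays moved. The work goes in short steps, Python scripts to look and compute and a shell command to move; the robot and the scene stay as the last step left them, time stands still between calls to the robot, and variables do not carry over. Pictures are saved under pics/ and viewed, and the job is handed in when it is done.

```bash
mkdir -p pics; python3 - <<'E'
from workcell import status,eyes,order,bot
import cv2,numpy as np
print(status.get_state()); print(bot.grip_depth)
for n in("scene","top"):
    f=eyes.grab_frame(n); cv2.imwrite(f"pics/{n}0.png",f[:,:,::-1]); c=eyes.camera_info(n); print(n,np.round(c["intrinsics"],2).tolist(),np.round(c["extrinsics"],4).tolist(),c.keys())
E
```

```text
{'time_s': 0.0, 'joint_positions': array([-1.41852263e+00,  3.07554334e-01,  1.50764721e+00,  1.40182960e-05,
        1.32841238e+00, -7.34707925e-02]), 'qd': array([-0.00042933, -0.00201569, -0.00018733, -0.00223623,  0.00036926,
       -0.00043764]), 'tau': array([-3.01661486e-03, -4.57551813e+01, -2.51918274e+01, -4.79696428e-04,
        1.33673544e-02,  1.13032937e-05]), 'tool_pos': array([ 0.12859614, -0.55972942,  0.23040161]), 'eef_rot': array([-1.01011792e-03,  9.93636371e-01,  1.12630995e-01, -3.30128833e-05]), 'wrist_force': array([ 0.13924503, -0.19165978,  0.44010851]), 'ft_torque': array([-0.02302324, -0.07574017, -0.00068712]), 'opening': 1.0024126099796344}
0.0187
scene [[513.61, 0.0, 273.43], [0.0, 513.61, 207.17], [0.0, 0.0, 1.0]] [[0.5978, -0.6837, 0.4186, 1.0239], [0.8017, 0.5081, -0.315, -0.3436], [0.0027, 0.5239, 0.8518, 0.9637], [0.0, 0.0, 0.0, 1.0]] dict_keys(['intrinsics', 'extrinsics'])
top [[420.9, 0.0, 278.1], [0.0, 420.9, 212.45], [0.0, 0.0, 1.0]] [[0.0161, 0.9981, -0.0594, 0.5435], [-0.9988, 0.0189, 0.046, 0.0199], [0.0471, 0.0586, 0.9972, 0.861], [0.0, 0.0, 0.0, 1.0]] dict_keys(['intrinsics', 'extrinsics'])
```

View pics/scene0.png

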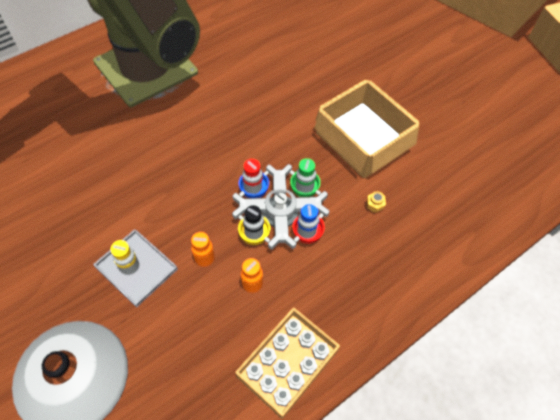

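View pics/top0.png

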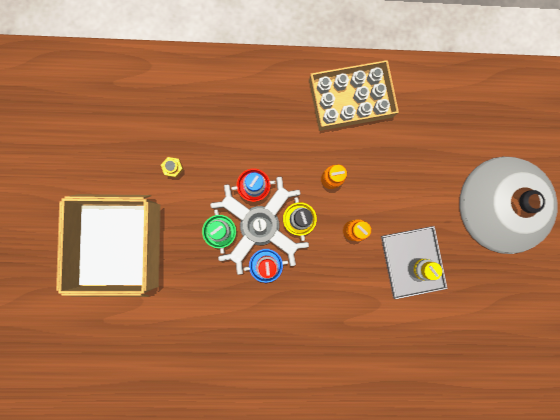

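Top view: red carrier (254,186) holds blue, blue carrier (266,266) holds red, yellow carrier (300,219) holds black, green (218,232). Yellow is in the tray (430,270), the carton is at (110,246) and the coupling at (171,167). 

Possible look-alikes of black: orange canisters (336,175) and (358,230), and the dark knob on the dish (530,201). I choose the black-capped one in the yellow carrier (300,219), and for yellow the one in the tray (430,270). Close crops to check:

```bash
cat > h.py <<'E'
from workcell import status,eyes,bot
import cv2,numpy as np
def cam(n):
    c=eyes.camera_info(n); return np.array(c["intrinsics"]),np.array(c["extrinsics"])
def ray(n,uv):
    K,E=cam(n); p=np.linalg.inv(K)@np.array([uv[0],uv[1],1.]); d=E[:3,:3]@np.array([p[0],-p[1],-1]); return E[:3,3],d/np.linalg.norm(d)
def onz(n,uv,z):
    o,d=ray(n,uv); return o+d*(z-o[2])/d[2]
def tri(a,b):
    (o1,d1),(o2,d2)=ray("scene",a),ray("top",b)
    A=np.stack([d1,-d2],1); t=np.linalg.lstsq(A,o2-o1,rcond=None)[0]
    p,q=o1+t[0]*d1,o2+t[1]*d2; return (p+q)/2,np.linalg.norm(p-q)
def proj(n,P):
    K,E=cam(n); q=E[:3,:3].T@(np.array(P)-E[:3,3]); q=np.array([q[0],-q[1],-q[2]]); r=K@q; return r[:2]/r[2]
E
python3 - <<'E'
from h import *
t=cv2.imread("pics/top0.png");s=cv2.imread("pics/scene0.png")
cv2.imwrite("pics/ct.png",cv2.resize(t[160:300,190:320],None,fx=5,fy=4.2,interpolation=cv2.INTER_CUBIC))
cv2.imwrite("pics/ct.png",cv2.resize(t[160:290,190:350],None,fx=4.5,fy=4.5,interpolation=cv2.INTER_CUBIC))
cv2.imwrite("pics/cs.png",cv2.resize(s[145:255,220:340],None,fx=5,fy=5,interpolation=cv2.INTER_CUBIC))
cv2.imwrite("pics/cy.png",np.hstack([cv2.resize(t[220:305,375:455],(400,425)),cv2.resize(s[225:310,90:170],(400,425))]))
E
```

```text
(no output)
```

View pics/ct.png

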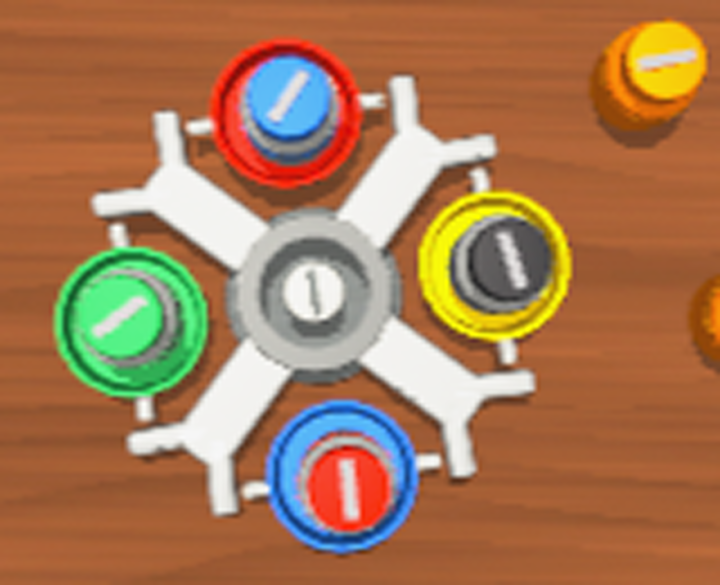

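View pics/cs.png

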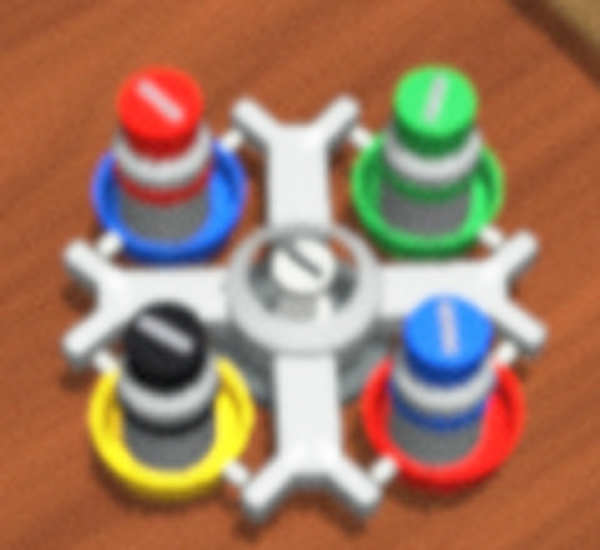

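View pics/cy.png

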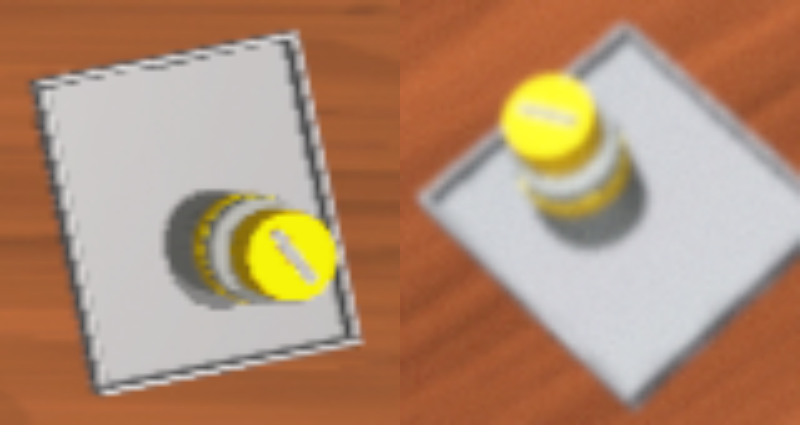

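```bash
python3 - <<'E'
from h import *
im={n:cv2.imread(f"pics/{n}0.png") for n in("top","scene")}
F=4
def mask(n,col):
    a=cv2.resize(im[n],None,fx=F,fy=F,interpolation=cv2.INTER_CUBIC)
    h,s,v=cv2.split(cv2.cvtColor(a,cv2.COLOR_BGR2HSV)); h=h.astype(int)
    if col=="black": return ((v<75)&(s<90)).astype(np.uint8)*255
    r={"red":(h<5)|(h>172),"blue":abs(h-108)<12,"green":abs(h-70)<15,"yellow":abs(h-29)<4}[col]
    return (r&(s>130)&(v>90)).astype(np.uint8)*255
for col in("red","blue","green","yellow","black"):
  for n in("top","scene"):
    cs,_=cv2.findContours(mask(n,col),cv2.RETR_EXTERNAL,cv2.CHAIN_APPROX_NONE)
    for c in cs:
        if cv2.contourArea(c)<1500: continue
        h=cv2.convexHull(c); e=cv2.fitEllipse(c)
        x,y,w,hh=cv2.boundingRect(c)
        print(col,n,"ctr",np.round((np.array(e[0])+.5)/F-.5,1),"axes",np.round(np.array(e[1])/F,1),"bb",np.array([x,y,x+w,y+hh])/F)
E
```

```text
red top ctr [267.1 268.2] axes [18.2 19. ] bb [258.25 259.   276.75 278.  ]
red top ctr [253.1 184.8] axes [32.1 32.4] bb [236.75 169.   270.75 201.75]
red scene ctr [308.  227.3] axes [29.  29.9] bb [291.75 217.25 324.5  244.  ]
red scene ctr [251.6 167.3] axes [16.5 17.7] bb [243.75 159.   260.5  176.75]
blue top ctr [265.5 265.4] axes [32.9 33.1] bb [249.25 249.25 282.75 282.75]
blue top ctr [253.8 181.5] axes [17.7 18.5] bb [245.   172.75 263.25 191.5 ]
blue scene ctr [308.7 213. ] axes [16.  17.6] bb [300.75 205.   318.5  222.25]
blue scene ctr [253.4 183.5] axes [25.6 27.3] bb [239.25 174.75 268.75 197.75]
green top ctr [218.7 231.2] axes [32.8 33.1] bb [202.75 215.25 236.   248.25]
green scene ctr [304.4 184.5] axes [23.2 28.6] bb [290.75 173.5  319.75 196.25]
green scene ctr [306.3 167. ] axes [15.4 15.9] bb [299.25 159.   314.75 175.75]
yellow top ctr [432.9 270.8] axes [17.6 18. ] bb [424.25 262.5  442.25 280.25]
yellow top ctr [299.4 218.6] axes [32.8 33.2] bb [283.   202.5  316.75 235.75]
yellow top ctr [171.1 166.4] axes [18.6 19.4] bb [161.25 157.25 182.   176.25]
yellow scene ctr [119.3 248.2] axes [15.7 18. ] bb [110.75 240.25 129.   256.75]
yellow scene ctr [253.5 227.7] axes [27.1 29.2] bb [238.5  217.5  270.25 242.75]
black top ctr [531.5 201.2] axes [22.4 24.6] bb [519.75 190.25 544.25 212.75]
black scene ctr [ 54.9 363.9] axes [23.  27.5] bb [ 42.5  351.75  68.75 377.  ]
black scene ctr [252.4 214.7] axes [15.7 16.3] bb [244.5  206.5  261.75 223.5 ]
black scene ctr [150.4  30.1] axes [78.4 89. ] bb [ 96.25   0.   198.5   82.  ]
```

```bash
python3 - <<'E'
from h import *
tops={"red":((252,165.2),(267.1,268.2)),"blue":((309.4,211.3),(253.9,180.6)),"black":((253.3,211.9),(303.1,217.7)),"yellow":((119.6,248),(432.9,270.8)),"green":((306.8,164.8),(216.2,230.7))}
for k,(a,b) in tops.items():
    print(k,[np.round(x,4) for x in tri(a,b)])
rim={"blue":(265.5,265.5),"red":(253.3,185.2),"yellow":(299.4,218.7),"green":(218.9,231.4)}
for z in(.02,.03,.04,.05):
    P={k:onz("top",v,z) for k,v in rim.items()}
    c=sum(P.values())/4
    print(z,np.round(c,4),{k:np.round(np.r_[p[:2],np.linalg.norm(p[:2]-c[:2])],4).tolist() for k,p in P.items()}, {k:np.round(proj("scene",p),1).tolist() for k,p in P.items()})
E
python3 - <<'E'
import cv2,numpy as np
a=cv2.imread("pics/top0.png"); cv2.imwrite("pics/carton.png",cv2.resize(a[185:310,45:185],None,fx=4.5,fy=4.5))
a=cv2.imread("pics/scene0.png"); cv2.imwrite("pics/carton2.png",cv2.resize(a[70:185,305:430],None,fx=4.5,fy=4.5))
E
```

```text
red [array([0.4879, 0.003 , 0.0954]), np.float64(0.0003)]
blue [array([0.6467, 0.0296, 0.0938]), np.float64(0.0004)]
black [array([ 0.5809, -0.0609,  0.0936]), np.float64(0.0015)]
yellow [array([ 0.4858, -0.3096,  0.0781]), np.float64(0.0003)]
green [array([0.5542, 0.0964, 0.0934]), np.float64(0.0006)]
0.02 [0.5677 0.0181 0.02  ] {'blue': [0.4876, 0.0044, 0.0812], 'red': [0.6474, 0.0318, 0.0809], 'yellow': [0.5819, -0.0619, 0.0813], 'green': [0.5537, 0.0981, 0.0812]} {'blue': [253.5, 185.0], 'red': [308.3, 229.2], 'yellow': [253.9, 230.5], 'green': [305.2, 183.9]}
0.03 [0.5674 0.0181 0.03  ] {'blue': [0.4883, 0.0046, 0.0802], 'red': [0.6462, 0.0316, 0.08], 'yellow': [0.5814, -0.0609, 0.0803], 'green': [0.5536, 0.0972, 0.0803]} {'blue': [253.6, 182.6], 'red': [308.2, 226.5], 'yellow': [254.0, 227.8], 'green': [305.1, 181.6]}
0.04 [0.5671 0.0181 0.04  ] {'blue': [0.489, 0.0048, 0.0793], 'red': [0.645, 0.0315, 0.079], 'yellow': [0.581, -0.06, 0.0793], 'green': [0.5535, 0.0963, 0.0793]} {'blue': [253.7, 180.2], 'red': [308.1, 223.7], 'yellow': [254.1, 225.0], 'green': [305.0, 179.1]}
0.05 [0.5668 0.0182 0.05  ] {'blue': [0.4896, 0.005, 0.0783], 'red': [0.6437, 0.0313, 0.078], 'yellow': [0.5805, -0.059, 0.0784], 'green': [0.5534, 0.0953, 0.0783]} {'blue': [253.8, 177.7], 'red': [307.9, 220.9], 'yellow': [254.3, 222.2], 'green': [304.9, 176.7]}
```

View pics/carton.png

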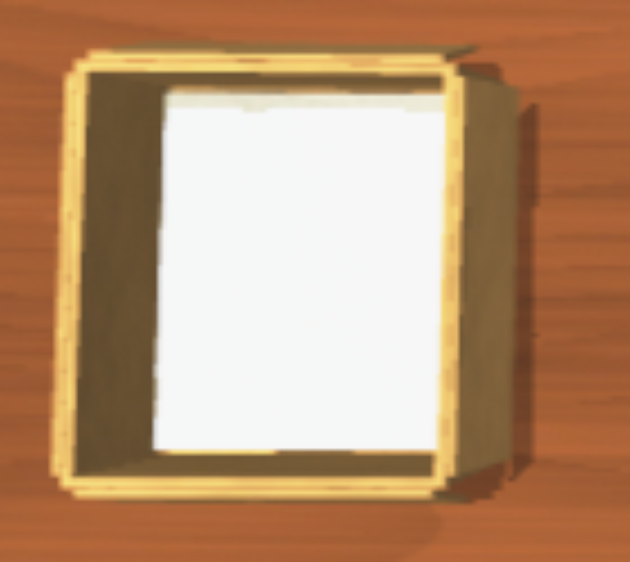

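View pics/carton2.png

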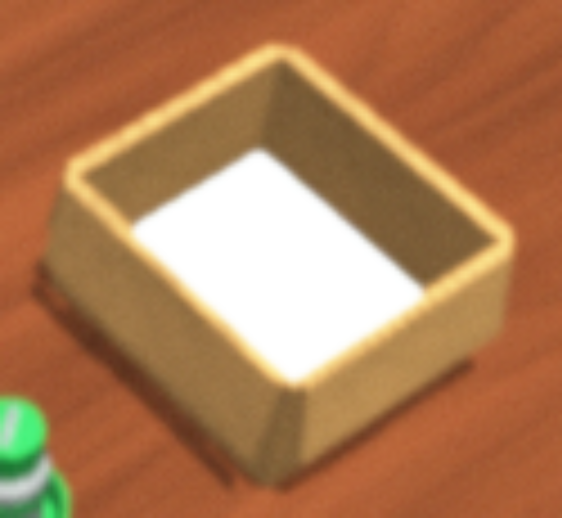

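```bash
python3 - <<'E'
from h import *
f=lambda p:(p[0]/4.5+45-.4,p[1]/4.5+185-.4)
g=lambda p:(p[0]/4.5+305-.4,p[1]/4.5+70-.4)
C=[onz("top",f(p),.085) for p in((68,52),(464,52),(446,499),(50,491))]
print(np.round(C,4).tolist(), np.round(np.mean(C,0),4),[round(float(np.linalg.norm(C[i]-C[i-1])),4) for i in range(4)])
S=[onz("scene",g(p),.085) for p in((275,44),(516,240),(292,388),(66,172))]
print(np.round(S,4).tolist(), np.round(np.mean(S,0),4))
print("packing corner",tri(g((260,150)),f((153,450))))
print("coupling",onz("top",(171.1,166.4),.02))
y=onz("top",(432.9,270.8),.083),onz("scene",(119.6,248),.083); print("yellow",y)
for k,t,s in(("o1",(336,170),0),("o2",(358,228),0)): print(k,onz("top",t,.08))
for k,b in(("red",(267.1,268.2)),("blue",(253.9,180.6)),("black",(303.1,217.7)),("green",(216.2,230.7))): print(k,np.round(onz("top",b,.094),4))
for k,b in(("red",(252,165.2)),("blue",(309.4,211.3)),("black",(253.3,211.9)),("green",(306.8,164.8))): print(k,np.round(onz("scene",b,.094),4))
E
```

```text
[[0.6118, 0.3799, 0.085], [0.6151, 0.2229, 0.085], [0.4354, 0.2239, 0.085], [0.437, 0.3789, 0.085]] [0.5248 0.3014 0.085 ] [0.1748, 0.157, 0.1797, 0.155]
[[0.4373, 0.3699, 0.085], [0.6093, 0.3752, 0.085], [0.6113, 0.2236, 0.085], [0.4412, 0.2242, 0.085]] [0.5248 0.2982 0.085 ]
packing corner (array([0.44463359, 0.36872879, 0.01209322]), np.float64(0.0019943845810011583))
coupling [0.68151422 0.19598961 0.02      ]
yellow (array([ 0.48602516, -0.30765502,  0.083     ]), array([ 0.4888849 , -0.30965006,  0.083     ]))
o1 [ 0.67224252 -0.12404648  0.08      ]
o2 [ 0.56371737 -0.1664478   0.08      ]
red [0.4877 0.0028 0.094 ]
blue [0.6468 0.0298 0.094 ]
black [ 0.5805 -0.0615  0.094 ]
green [0.554  0.0961 0.094 ]
red [0.4871 0.0036 0.094 ]
blue [0.6467 0.0294 0.094 ]
black [ 0.5816 -0.0605  0.094 ]
green [0.5547 0.0964 0.094 ]
```

```bash
python3 -m jog '{"offset":[[0.1,0.11,0],[0.22,0.24,0],[0.34,0.37,0],[0.46,0.5,0],[0.58,0.63,0],[0.7,0.76,0],[0.8,0.87,0],[0.9,0.98,0],[0.9,0.98,0],[0.9,0.98,0]],"dr":[[0,0,0],[0,0,0],[0,0,0],[0,0,0],[0,0,0],[0,0,0],[0,0,0],[0,0,0],[0,0,0],[0,0,0]]}' 0.6 40
```

```text
time_s: 1.35
tool_pos: [0.4899, -0.1657, 0.23]
eef_rot: [-0.001, 0.993, 0.115, -0.0]
wrist_force: [-0.1, -1.0, -0.3]
opening: 0.799
```

```bash
python3 -m jog '{"offset":[[0.09,0.1,0],[0.18,0.21,0],[0.228,0.262,0],[0.228,0.262,-0.06],[0.228,0.262,-0.14],[0.228,0.262,-0.22],[0.228,0.262,-0.3],[0.228,0.262,-0.36],[0.228,0.262,-0.41],[0.228,0.262,-0.41]],"dr":[[0,0,0],[0,0,0],[0,0,0],[0,0,0],[0,0,0],[0,0,0],[0,0,0],[0,0,0],[0,0,0],[0,0,0]]}' 0.6 40; python3 - <<'E'
from h import *
for n in("scene","top"): cv2.imwrite(f"pics/{n}1.png",eyes.grab_frame(n)[:,:,::-1])
s=cv2.imread("pics/scene1.png")[120:270,190:350]; cv2.imwrite("pics/c1.png",cv2.resize(s,None,fx=4,fy=4,interpolation=cv2.INTER_CUBIC))
E
```

```text
time_s: 2.6
tool_pos: [0.5789, -0.0617, 0.0642]
eef_rot: [-0.002, 0.993, 0.114, -0.003]
wrist_force: [0.5, -1.1, 0.1]
opening: 0.796
```

View pics/c1.png

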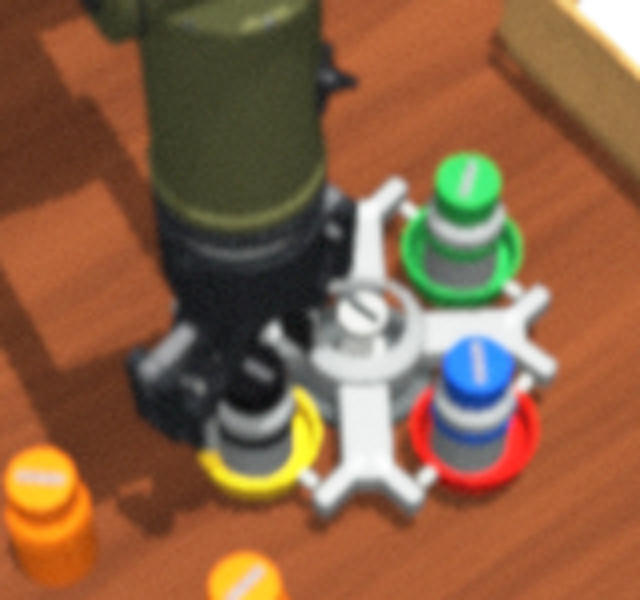

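The gripper straddles the black cap; neighbours are clear. Closing now.

```bash
python3 -m jog '{"offset":[[0.005,0,0.004],[0.005,0,0.004],[0.005,0,0.004],[0.005,0,0.004],[0.005,0,0.004],[0.005,0,0.004],[0.005,0,0.004],[0.005,0,0.004],[0.005,0,0.004],[0.005,0,0.004]],"dr":[[0,0,0],[0,0,0],[0,0,0],[0,0,0],[0,0,0],[0,0,0],[0,0,0],[0,0,0],[0,0,0],[0,0,0]]}' -1 50
```

```text
time_s: 3.95
tool_pos: [0.5843, -0.0622, 0.0697]
eef_rot: [-0.0, 0.993, 0.115, 0.001]
wrist_force: [-1.1, -0.8, 5.7]
opening: 0.429
```

```bash
python3 -m jog '{"offset":[[0,0,0.02],[0,0,0.05],[0,0,0.09],[0,0,0.13],[0,0,0.18],[0,0,0.23],[0,0,0.27],[0,0,0.3],[0,0,0.32],[0,0,0.32]],"dr":[[0,0,0],[0,0,0],[0,0,0],[0,0,0],[0,0,0],[0,0,0],[0,0,0],[0,0,0],[0,0,0],[0,0,0]]}'; python3 - <<'E'
from h import *
for n in("scene","top"): cv2.imwrite(f"pics/{n}2.png",eyes.grab_frame(n)[:,:,::-1])
s=cv2.imread("pics/scene2.png")[100:270,190:350]; cv2.imwrite("pics/c2.png",cv2.resize(s,None,fx=3.5,fy=3.5,interpolation=cv2.INTER_CUBIC))
print(status.get_state()["tool_pos"])
E
```

```text
time_s: 5.2
tool_pos: [0.5845, -0.0623, 0.1981]
eef_rot: [-0.0, 0.993, 0.115, 0.002]
wrist_force: [0.2, -0.7, -2.5]
opening: 0.425
[ 0.58385341 -0.0621395   0.19711235]
```

View pics/c2.png

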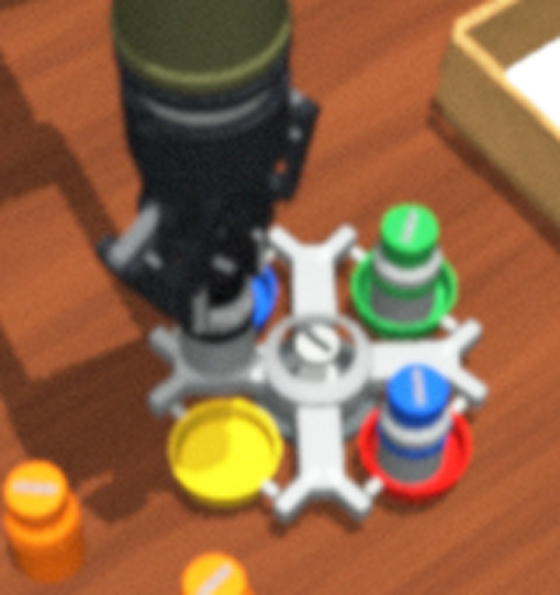

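Held upright; yellow carrier is empty. Going over the carton.

```bash
python3 -m jog '{"offset":[[-0.01,0.05,0],[-0.02,0.15,0],[-0.04,0.28,0],[-0.07,0.42,0],[-0.09,0.56,0],[-0.11,0.7,0],[-0.13,0.81,0],[-0.145,0.88,0],[-0.148,0.905,0],[-0.148,0.905,0]],"dr":[[0,0,0],[0,0,0],[0,0,0],[0,0,0],[0,0,0],[0,0,0],[0,0,0],[0,0,0],[0,0,0],[0,0,0]]}'; python3 -m jog '{"offset":[[0,0,-0.01],[0,0,-0.03],[0,0,-0.07],[0,0,-0.11],[0,0,-0.15],[0,0,-0.18],[0,0,-0.2],[0,0,-0.21],[0,0,-0.21],[0,0,-0.21]],"dr":[[0,0,0],[0,0,0],[0,0,0],[0,0,0],[0,0,0],[0,0,0],[0,0,0],[0,0,0],[0,0,0],[0,0,0]]}'; python3 - <<'E'
from h import *
for n in("scene","top"): cv2.imwrite(f"pics/{n}3.png",eyes.grab_frame(n)[:,:,::-1])
s=cv2.imread("pics/scene3.png")[50:220,290:450]; cv2.imwrite("pics/c3.png",cv2.resize(s,None,fx=3.5,fy=3.5,interpolation=cv2.INTER_CUBIC))
print(status.get_state()["tool_pos"])
E
```

```text
time_s: 6.55
tool_pos: [0.5239, 0.3003, 0.1966]
eef_rot: [-0.0, 0.993, 0.115, 0.0]
wrist_force: [0.0, -0.6, -2.7]
opening: 0.431
time_s: 7.8
tool_pos: [0.5243, 0.3006, 0.1132]
eef_rot: [-0.0, 0.993, 0.115, 0.001]
wrist_force: [0.3, -0.2, -3.1]
opening: 0.43
[0.524284   0.30050063 0.11319839]
```

View pics/c3.png

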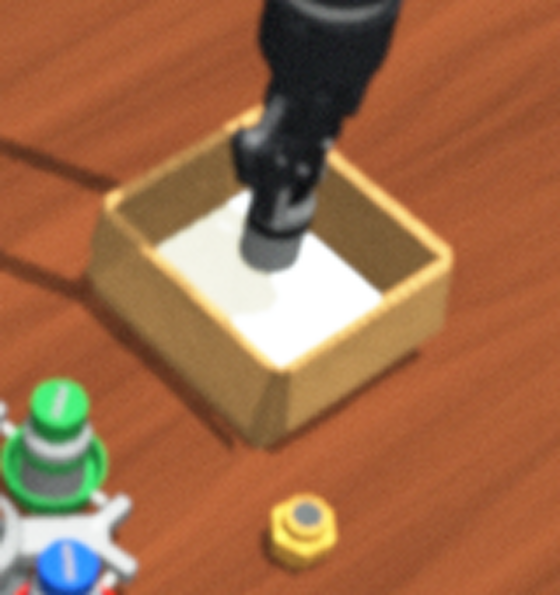

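```bash
python3 -m jog '{"offset":[[0,0,-0.01],[0,0,-0.02],[0,0,-0.03],[0,0,-0.04],[0,0,-0.05],[0,0,-0.06],[0,0,-0.07],[0,0,-0.075],[0,0,-0.075],[0,0,-0.075]],"dr":[[0,0,0],[0,0,0],[0,0,0],[0,0,0],[0,0,0],[0,0,0],[0,0,0],[0,0,0],[0,0,0],[0,0,0]]}'
```

```text
time_s: 9.15
tool_pos: [0.5244, 0.3006, 0.0833]
eef_rot: [-0.001, 0.993, 0.115, 0.001]
wrist_force: [-0.0, 0.4, -3.3]
opening: 0.427
```

```bash
python3 - <<'E'
from h import *
for n in("scene","top"): cv2.imwrite(f"pics/{n}4.png",eyes.grab_frame(n)[:,:,::-1])
s=cv2.imread("pics/scene4.png")[50:220,290:450]; cv2.imwrite("pics/c4.png",cv2.resize(s,None,fx=3.5,fy=3.5,interpolation=cv2.INTER_CUBIC))
print(status.get_state())
E
```

```text
{'time_s': 9.25, 'joint_positions': array([4.50398223e-01, 4.86433800e-01, 1.62854186e+00, 3.49972001e-04,
       1.02428538e+00, 1.78989460e+00]), 'qd': array([-0.00108961,  0.00021282,  0.00046494, -0.00093162,  0.00320906,
       -0.00016564]), 'tau': array([-1.48701904e-03, -5.31967056e+01, -2.07352495e+01,  2.90839751e-03,
       -7.01305413e-03,  2.49567353e-07]), 'tool_pos': array([0.52442586, 0.3005821 , 0.08340377]), 'eef_rot': array([-5.24303899e-04,  9.93329776e-01,  1.15302102e-01,  1.05194632e-03]), 'wrist_force': array([-0.40859723,  0.57358311, -2.43398138]), 'ft_torque': array([ 0.00717924, -0.01470788,  0.02132791]), 'opening': 0.4251960445658129}
```

View pics/c4.png

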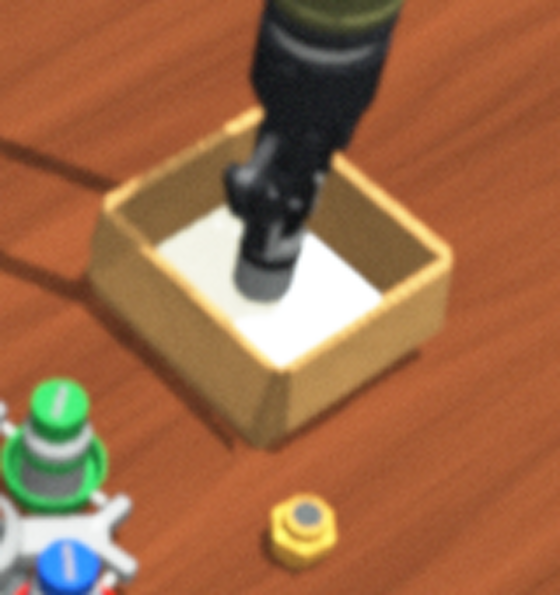

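```bash
python3 -m jog '{"offset":[[0,0,-0.005],[0,0,-0.01],[0,0,-0.014],[0,0,-0.018],[0,0,-0.02],[0,0,-0.022],[0,0,-0.022],[0,0,-0.022],[0,0,-0.022],[0,0,-0.022]],"dr":[[0,0,0],[0,0,0],[0,0,0],[0,0,0],[0,0,0],[0,0,0],[0,0,0],[0,0,0],[0,0,0],[0,0,0]]}'
```

```text
time_s: 10.5
tool_pos: [0.5244, 0.3006, 0.0746]
eef_rot: [-0.001, 0.993, 0.115, 0.001]
wrist_force: [0.5, -1.4, -2.1]
opening: 0.428
```

```bash
python3 -m jog '{"offset":[[0,0,-0.003],[0,0,-0.006],[0,0,-0.008],[0,0,-0.01],[0,0,-0.01],[0,0,-0.01],[0,0,-0.01],[0,0,-0.01],[0,0,-0.01],[0,0,-0.01]],"dr":[[0,0,0],[0,0,0],[0,0,0],[0,0,0],[0,0,0],[0,0,0],[0,0,0],[0,0,0],[0,0,0],[0,0,0]]}'
```

```text
time_s: 11.75
tool_pos: [0.5245, 0.3006, 0.0707]
eef_rot: [-0.001, 0.993, 0.115, 0.001]
wrist_force: [1.0, -0.0, -2.4]
opening: 0.433
```

```bash
python3 -m jog '{"offset":[[0,0,-0.003],[0,0,-0.006],[0,0,-0.008],[0,0,-0.008],[0,0,-0.008],[0,0,-0.008],[0,0,-0.008],[0,0,-0.008],[0,0,-0.008],[0,0,-0.008]],"dr":[[0,0,0],[0,0,0],[0,0,0],[0,0,0],[0,0,0],[0,0,0],[0,0,0],[0,0,0],[0,0,0],[0,0,0]]}'
```

```text
time_s: 13.0
tool_pos: [0.5245, 0.3006, 0.0675]
eef_rot: [-0.001, 0.993, 0.115, 0.001]
wrist_force: [0.7, -0.9, -3.1]
opening: 0.423
```

```bash
python3 -m jog '{"offset":[[0,0,-0.003],[0,0,-0.006],[0,0,-0.008],[0,0,-0.01],[0,0,-0.01],[0,0,-0.01],[0,0,-0.01],[0,0,-0.01],[0,0,-0.01],[0,0,-0.01]],"dr":[[0,0,0],[0,0,0],[0,0,0],[0,0,0],[0,0,0],[0,0,0],[0,0,0],[0,0,0],[0,0,0],[0,0,0]]}'
```

```text
time_s: 14.25
tool_pos: [0.5247, 0.3007, 0.0657]
eef_rot: [-0.001, 0.993, 0.115, 0.002]
wrist_force: [-3.1, -1.7, 12.2]
opening: 0.425
```

```bash
python3 -m jog '{"offset":[[0,0,0.002],[0,0,0.002],[0,0,0.002],[0,0,0.002],[0,0,0.002],[0,0,0.03],[0,0,0.07],[0,0,0.12],[0,0,0.2],[0,0,0.3]],"dr":[[0,0,0],[0,0,0],[0,0,0],[0,0,0],[0,0,0],[0,0,0],[0,0,0],[0,0,0],[0,0,0],[0,0,0]]}' 0.5; python3 - <<'E'
from h import *
for n in("scene","top"): cv2.imwrite(f"pics/{n}5.png",eyes.grab_frame(n)[:,:,::-1])
s=cv2.imread("pics/scene5.png")[50:220,290:450]; cv2.imwrite("pics/c5.png",cv2.resize(s,None,fx=3.5,fy=3.5,interpolation=cv2.INTER_CUBIC))
E
```

```text
time_s: 15.5
tool_pos: [0.5243, 0.3005, 0.1874]
eef_rot: [-0.001, 0.993, 0.115, 0.002]
wrist_force: [0.4, 0.9, -0.4]
opening: 0.752
```

View pics/c5.png

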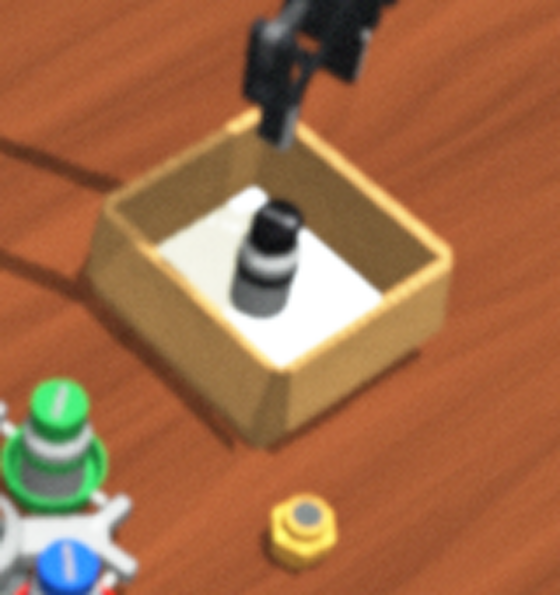

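Black stands upright near the carton's middle. Next red, from the blue carrier.

```bash
python3 -m jog '{"offset":[[-0.01,-0.08,0],[-0.025,-0.2,0],[-0.04,-0.32,0],[-0.055,-0.44,0],[-0.07,-0.56,0],[-0.08,-0.66,0],[-0.091,-0.72,-0.02],[-0.091,-0.744,-0.08],[-0.091,-0.744,-0.14],[-0.091,-0.744,-0.18]],"dr":[[0,0,0],[0,0,0],[0,0,0],[0,0,0],[0,0,0],[0,0,0],[0,0,0],[0,0,0],[0,0,0],[0,0,0]]}' 0.5;  python3 - <<'E'
from h import *
for n in("scene","top"): cv2.imwrite(f"pics/{n}6.png",eyes.grab_frame(n)[:,:,::-1])
s=cv2.imread("pics/scene6.png")[100:260,200:360]; cv2.imwrite("pics/c6.png",cv2.resize(s,None,fx=3.5,fy=3.5,interpolation=cv2.INTER_CUBIC))
print(status.get_state()["tool_pos"])
E
```

```text
time_s: 16.85
tool_pos: [0.4911, 0.0045, 0.1197]
eef_rot: [-0.003, 0.993, 0.115, 0.007]
wrist_force: [0.0, -0.1, -0.4]
opening: 0.748
[0.49009266 0.00473383 0.11909237]
```

View pics/c6.png

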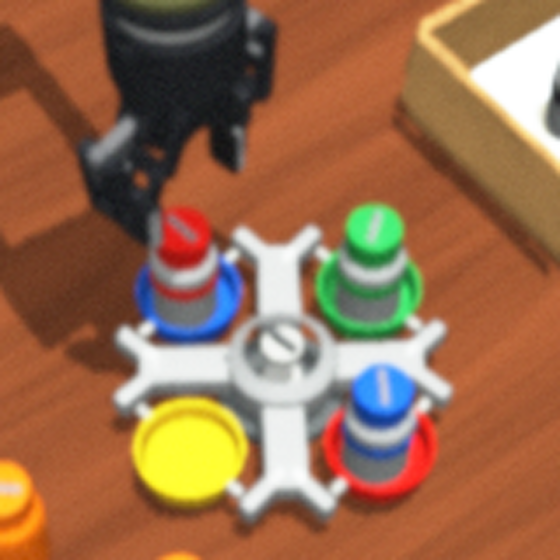

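```bash
python3 -m jog '{"offset":[[-0.006,-0.004,-0.03],[-0.006,-0.004,-0.06],[-0.006,-0.004,-0.09],[-0.006,-0.004,-0.11],[-0.006,-0.004,-0.12],[-0.006,-0.004,-0.122],[-0.006,-0.004,-0.122],[-0.006,-0.004,-0.122],[-0.006,-0.004,-0.122],[-0.006,-0.004,-0.122]],"dr":[[0,0,0],[0,0,0],[0,0,0],[0,0,0],[0,0,0],[0,0,0],[0,0,0],[0,0,0],[0,0,0],[0,0,0]]}';  python3 -m jog '{"offset":[[0,0,0],[0,0,0],[0,0,0],[0,0,0],[0,0,0],[0,0,0],[0,0,0],[0,0,0],[0,0,0],[0,0,0]],"dr":[[0,0,0],[0,0,0],[0,0,0],[0,0,0],[0,0,0],[0,0,0],[0,0,0],[0,0,0],[0,0,0],[0,0,0]]}' -1 50
```

```text
time_s: 18.2
tool_pos: [0.4878, 0.0032, 0.0704]
eef_rot: [-0.003, 0.993, 0.115, 0.006]
wrist_force: [-0.3, -0.4, -0.4]
opening: 0.747
time_s: 19.45
tool_pos: [0.4882, 0.0027, 0.0711]
eef_rot: [-0.003, 0.993, 0.115, 0.006]
wrist_force: [-0.8, -2.1, 5.6]
opening: 0.413
```

```bash
python3 -m jog '{"offset":[[0,0,0.02],[0,0,0.06],[0,0,0.11],[0,0,0.16],[0,0,0.2],[0,0,0.22],[0.05,-0.03,0.22],[0.12,-0.08,0.22],[0.19,-0.13,0.22],[0.225,-0.155,0.22]],"dr":[[0,0,0],[0,0,0],[0,0,0],[0,0,0],[0,0,0],[0,0,0],[0,0,0],[0,0,0],[0,0,0],[0,0,0]]}';  python3 - <<'E'
from h import *
for n in("scene","top"): cv2.imwrite(f"pics/{n}7.png",eyes.grab_frame(n)[:,:,::-1])
s=cv2.imread("pics/scene7.png")[100:260,200:360]; cv2.imwrite("pics/c7.png",cv2.resize(s,None,fx=3.5,fy=3.5,interpolation=cv2.INTER_CUBIC))
print(status.get_state()["tool_pos"])
E
```

```text
time_s: 20.7
tool_pos: [0.5793, -0.0602, 0.1587]
eef_rot: [-0.003, 0.993, 0.115, 0.006]
wrist_force: [-0.9, 0.3, -1.9]
opening: 0.409
[ 0.57919689 -0.06012067  0.15860519]
```

View pics/c7.png

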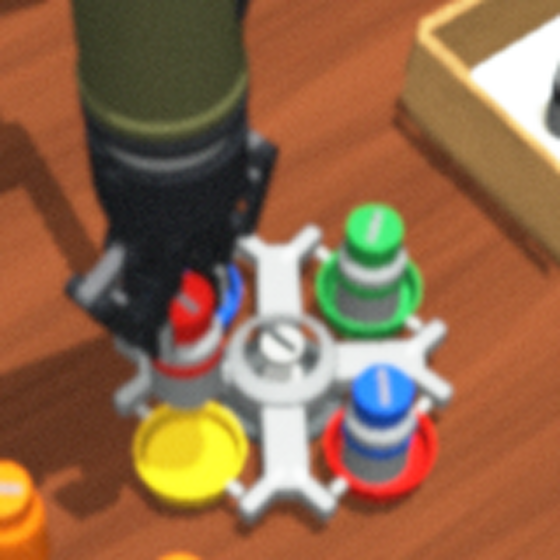

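```bash
python3 -m jog '{"offset":[[0.005,-0.002,-0.02],[0.005,-0.002,-0.06],[0.005,-0.002,-0.1],[0.005,-0.002,-0.14],[0.005,-0.002,-0.17],[0.005,-0.002,-0.19],[0.005,-0.002,-0.2],[0.005,-0.002,-0.21],[0.005,-0.002,-0.212],[0.005,-0.002,-0.212]],"dr":[[0,0,0],[0,0,0],[0,0,0],[0,0,0],[0,0,0],[0,0,0],[0,0,0],[0,0,0],[0,0,0],[0,0,0]]}'
```

```text
time_s: 22.05
tool_pos: [0.5814, -0.061, 0.0741]
eef_rot: [-0.002, 0.993, 0.115, 0.007]
wrist_force: [0.4, -0.4, -2.1]
opening: 0.413
```

```bash
python3 -m jog '{"offset":[[0,0,-0.003],[0,0,-0.006],[0,0,-0.009],[0,0,-0.011],[0,0,-0.011],[0,0,-0.011],[0,0,-0.011],[0,0,-0.011],[0,0,-0.011],[0,0,-0.011]],"dr":[[0,0,0],[0,0,0],[0,0,0],[0,0,0],[0,0,0],[0,0,0],[0,0,0],[0,0,0],[0,0,0],[0,0,0]]}'
```

```text
time_s: 23.3
tool_pos: [0.582, -0.0608, 0.0712]
eef_rot: [-0.002, 0.993, 0.115, 0.008]
wrist_force: [-1.3, 1.2, 8.2]
opening: 0.419
```

Seated at the same height as picked (0.071). Release and go to blue.

```bash
python3 -m jog '{"offset":[[0,0,0],[0,0,0],[0,0,0],[0,0,0],[0,0,0],[0,0,0.04],[0,0,0.1],[0,0,0.15],[0.05,0.07,0.15],[0.12,0.15,0.15]],"dr":[[0,0,0],[0,0,0],[0,0,0],[0,0,0],[0,0,0],[0,0,0],[0,0,0],[0,0,0],[0,0,0],[0,0,0]]}' 0.5;  python3 - <<'E'
from h import *
for n in("scene","top"): cv2.imwrite(f"pics/{n}8.png",eyes.grab_frame(n)[:,:,::-1])
s=cv2.imread("pics/scene8.png")[100:260,200:360]; cv2.imwrite("pics/c8.png",cv2.resize(s,None,fx=3.5,fy=3.5,interpolation=cv2.INTER_CUBIC))
print(status.get_state()["tool_pos"])
E
```

```text
time_s: 24.55
tool_pos: [0.6306, -0.0009, 0.1333]
eef_rot: [-0.002, 0.993, 0.114, 0.008]
wrist_force: [0.1, -0.7, -0.3]
opening: 0.75
[0.63371143 0.00193968 0.13299394]
```

View pics/c8.png

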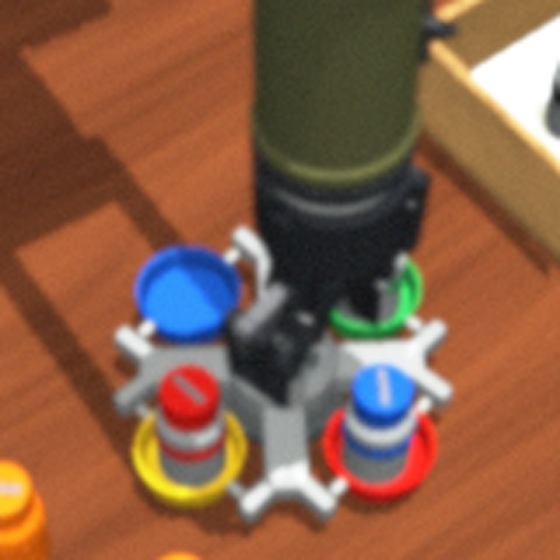

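```bash
python3 -m jog '{"offset":[[0.02,0.04,0],[0.0325,0.069,0],[0.0325,0.069,0],[0.0325,0.069,-0.04],[0.0325,0.069,-0.08],[0.0325,0.069,-0.12],[0.0325,0.069,-0.145],[0.0325,0.069,-0.155],[0.0325,0.069,-0.155],[0.0325,0.069,-0.155]],"dr":[[0,0,0],[0,0,0],[0,0,0],[0,0,0],[0,0,0],[0,0,0],[0,0,0],[0,0,0],[0,0,0],[0,0,0]]}';  python3 -m jog '{"offset":[[0,0,0],[0,0,0],[0,0,0],[0,0,0],[0,0,0],[0,0,0],[0,0,0],[0,0,0],[0,0,0],[0,0,0]],"dr":[[0,0,0],[0,0,0],[0,0,0],[0,0,0],[0,0,0],[0,0,0],[0,0,0],[0,0,0],[0,0,0],[0,0,0]]}' -1 50
```

```text
time_s: 25.9
tool_pos: [0.6473, 0.0295, 0.0716]
eef_rot: [-0.003, 0.993, 0.116, 0.011]
wrist_force: [-0.3, -0.3, 0.8]
opening: 0.751
time_s: 27.15
tool_pos: [0.648, 0.0292, 0.0734]
eef_rot: [-0.002, 0.993, 0.116, 0.012]
wrist_force: [-2.3, -0.2, 6.1]
opening: 0.387
```

```bash
python3 -m jog '{"offset":[[0,0,0.02],[0,0,0.06],[0,0,0.11],[0,0,0.16],[0,0,0.2],[-0.03,0,0.22],[-0.11,-0.01,0.22],[-0.2,-0.03,0.22],[-0.29,-0.045,0.22],[-0.36,-0.055,0.22]],"dr":[[0,0,0],[0,0,0],[0,0,0],[-0.003,0.01,0],[-0.006,0.02,0],[-0.009,0.03,0],[-0.009,0.03,0],[-0.009,0.03,0],[-0.009,0.03,0],[-0.009,0.03,0]]}';  python3 - <<'E'
from h import *
for n in("scene","top"): cv2.imwrite(f"pics/{n}9.png",eyes.grab_frame(n)[:,:,::-1])
s=cv2.imread("pics/scene9.png")[100:260,200:360]; cv2.imwrite("pics/c9.png",cv2.resize(s,None,fx=3.5,fy=3.5,interpolation=cv2.INTER_CUBIC))
st=status.get_state();print(st["tool_pos"],st["eef_rot"])
E
```

```text
time_s: 28.4
tool_pos: [0.5009, 0.0072, 0.1613]
eef_rot: [-0.0, 0.993, 0.116, -0.001]
wrist_force: [0.6, -0.3, -1.7]
opening: 0.385
[0.49829644 0.00727969 0.16105883] [-4.04020507e-04  9.93254478e-01  1.15916786e-01 -2.94568017e-03]
```

View pics/c9.png

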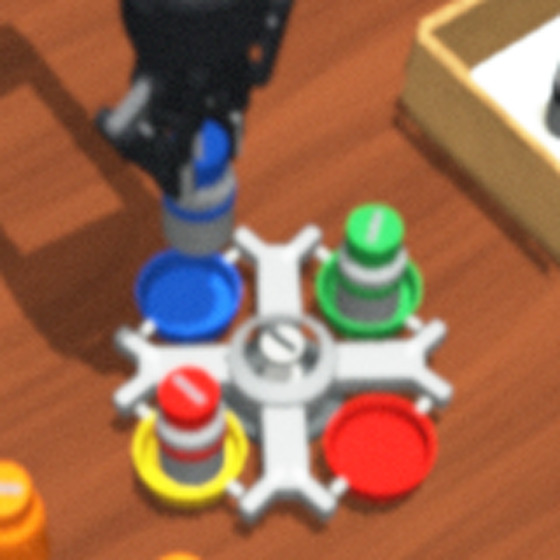

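```bash
python3 -m jog '{"offset":[[-0.025,-0.007,0],[-0.025,-0.007,-0.03],[-0.025,-0.007,-0.07],[-0.025,-0.007,-0.11],[-0.025,-0.007,-0.15],[-0.025,-0.007,-0.18],[-0.025,-0.007,-0.2],[-0.025,-0.007,-0.208],[-0.025,-0.007,-0.208],[-0.025,-0.007,-0.208]],"dr":[[0,0,0],[0,0,0],[0,0,0],[0,0,0],[0,0,0],[0,0,0],[0,0,0],[0,0,0],[0,0,0],[0,0,0]]}'; python3 -m jog '{"offset":[[0,0,-0.003],[0,0,-0.006],[0,0,-0.009],[0,0,-0.01],[0,0,-0.01],[0,0,-0.01],[0,0,-0.01],[0,0,-0.01],[0,0,-0.01],[0,0,-0.01]],"dr":[[0,0,0],[0,0,0],[0,0,0],[0,0,0],[0,0,0],[0,0,0],[0,0,0],[0,0,0],[0,0,0],[0,0,0]]}'
```

```text
time_s: 29.75
tool_pos: [0.4888, 0.0045, 0.0783]
eef_rot: [-0.0, 0.993, 0.116, -0.002]
wrist_force: [0.2, 0.1, -2.0]
opening: 0.384
time_s: 31.0
tool_pos: [0.4888, 0.0045, 0.0743]
eef_rot: [-0.0, 0.993, 0.116, -0.002]
wrist_force: [-0.4, 0.3, -2.1]
opening: 0.384
```

```bash
python3 -m jog '{"offset":[[0,0,-0.003],[0,0,-0.006],[0,0,-0.008],[0,0,-0.008],[0,0,-0.008],[0,0,-0.008],[0,0,-0.008],[0,0,-0.008],[0,0,-0.008],[0,0,-0.008]],"dr":[[0,0,0],[0,0,0],[0,0,0],[0,0,0],[0,0,0],[0,0,0],[0,0,0],[0,0,0],[0,0,0],[0,0,0]]}'
```

```text
time_s: 32.25
tool_pos: [0.4889, 0.0044, 0.0737]
eef_rot: [-0.0, 0.993, 0.116, -0.002]
wrist_force: [-5.8, -0.8, 23.3]
opening: 0.383
```

```bash
python3 -m jog '{"offset":[[0,0,0],[0,0,0],[0,0,0],[0,0,0],[0,0,0],[0,0,0.04],[0,0,0.1],[0,0,0.15],[0.08,-0.06,0.15],[0.18,-0.12,0.15]],"dr":[[0,0,0],[0,0,0],[0,0,0],[0,0,0],[0,0,0],[0,0,0],[0,0,0],[0,0,0],[0,0,0],[0,0,0]]}' 0.5;  python3 - <<'E'
from h import *
for n in("scene","top"): cv2.imwrite(f"pics/{n}10.png",eyes.grab_frame(n)[:,:,::-1])
s=cv2.imread("pics/scene10.png")[100:260,200:360]; cv2.imwrite("pics/c10.png",cv2.resize(s,None,fx=3.5,fy=3.5,interpolation=cv2.INTER_CUBIC))
st=status.get_state();print(st["tool_pos"],st["eef_rot"])
E
```

```text
time_s: 33.5
tool_pos: [0.561, -0.0438, 0.1342]
eef_rot: [-0.0, 0.993, 0.116, -0.002]
wrist_force: [1.1, -0.4, 0.5]
opening: 0.749
[ 0.56638074 -0.04616759  0.1342362 ] [0.00119164 0.99334212 0.1151863  0.00146057]
```

View pics/c10.png

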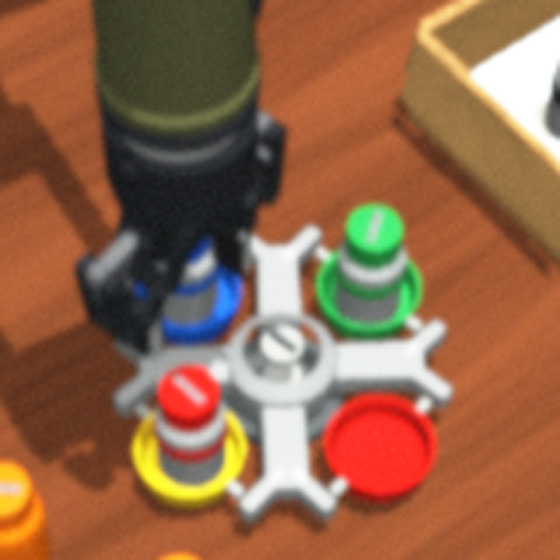

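```bash
python3 -m jog '{"offset":[[0.02,-0.02,0],[0.039,-0.037,0],[0.039,-0.037,0],[0.039,-0.037,-0.04],[0.039,-0.037,-0.08],[0.039,-0.037,-0.12],[0.039,-0.037,-0.145],[0.039,-0.037,-0.156],[0.039,-0.037,-0.156],[0.039,-0.037,-0.156]],"dr":[[0,0,0],[0,0,0],[0,0,0],[0,0,0],[0,0,0],[0,0,0],[0,0,0],[0,0,0],[0,0,0],[0,0,0]]}';  python3 -m jog '{"offset":[[0,0,0],[0,0,0],[0,0,0],[0,0,0],[0,0,0],[0,0,0],[0,0,0],[0,0,0],[0,0,0],[0,0,0]],"dr":[[0,0,0],[0,0,0],[0,0,0],[0,0,0],[0,0,0],[0,0,0],[0,0,0],[0,0,0],[0,0,0],[0,0,0]]}' -1 50
```

```text
time_s: 34.85
tool_pos: [0.5825, -0.061, 0.0723]
eef_rot: [0.001, 0.993, 0.115, 0.002]
wrist_force: [0.2, -0.1, 0.1]
opening: 0.746
time_s: 36.1
tool_pos: [0.5829, -0.0608, 0.0734]
eef_rot: [0.001, 0.993, 0.115, 0.003]
wrist_force: [-1.4, 1.6, 5.3]
opening: 0.384
```

```bash
python3 -m jog '{"offset":[[0,0,0.02],[0,0,0.06],[0,0,0.11],[0,0,0.16],[0,0,0.2],[0,0,0.22],[0.04,0.06,0.22],[0.09,0.14,0.22],[0.14,0.2,0.22],[0.158,0.231,0.22]],"dr":[[0,0,0],[0,0,0],[0,0,0],[0,0,0],[0,0,0],[0,0,0],[0,0,0],[0,0,0],[0,0,0],[0,0,0]]}';  python3 - <<'E'
from h import *
for n in("scene","top"): cv2.imwrite(f"pics/{n}11.png",eyes.grab_frame(n)[:,:,::-1])
s=cv2.imread("pics/scene11.png")[100:260,200:360]; cv2.imwrite("pics/c11.png",cv2.resize(s,None,fx=3.5,fy=3.5,interpolation=cv2.INTER_CUBIC))
st=status.get_state();print(st["tool_pos"],st["eef_rot"])
E
```

```text
time_s: 37.35
tool_pos: [0.6468, 0.0329, 0.161]
eef_rot: [0.001, 0.993, 0.116, 0.003]
wrist_force: [-0.4, -0.6, -2.6]
opening: 0.386
[0.64625617 0.03268163 0.16087923] [0.00112686 0.99326222 0.11585944 0.00234097]
```

View pics/c11.png

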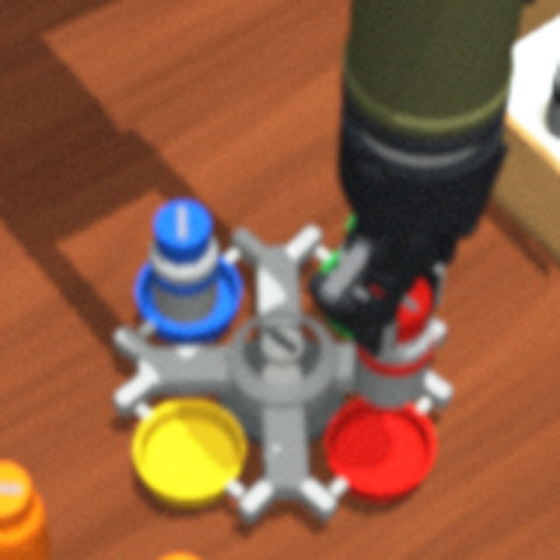

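```bash
python3 -m jog '{"offset":[[0,-0.002,-0.02],[0,-0.002,-0.06],[0,-0.002,-0.1],[0,-0.002,-0.14],[0,-0.002,-0.17],[0,-0.002,-0.19],[0,-0.002,-0.203],[0,-0.002,-0.21],[0,-0.002,-0.21],[0,-0.002,-0.21]],"dr":[[0,0,0],[0,0,0],[0,0,0],[0,0,0],[0,0,0],[0,0,0],[0,0,0],[0,0,0],[0,0,0],[0,0,0]]}'; python3 -m jog '{"offset":[[0,0,-0.003],[0,0,-0.006],[0,0,-0.009],[0,0,-0.01],[0,0,-0.01],[0,0,-0.01],[0,0,-0.01],[0,0,-0.01],[0,0,-0.01],[0,0,-0.01]],"dr":[[0,0,0],[0,0,0],[0,0,0],[0,0,0],[0,0,0],[0,0,0],[0,0,0],[0,0,0],[0,0,0],[0,0,0]]}'
```

```text
time_s: 38.7
tool_pos: [0.6466, 0.0319, 0.0773]
eef_rot: [0.001, 0.993, 0.116, 0.003]
wrist_force: [0.1, -0.3, -3.0]
opening: 0.384
time_s: 39.95
tool_pos: [0.6466, 0.0319, 0.0734]
eef_rot: [0.001, 0.993, 0.116, 0.003]
wrist_force: [-1.1, 0.1, 0.8]
opening: 0.384
```

```bash
python3 -m jog '{"offset":[[0,0,0],[0,0,0],[0,0,0],[0,0,0],[0,0,0],[0,0,0.04],[0,0,0.1],[0,0,0.17],[-0.04,-0.08,0.18],[-0.09,-0.2,0.18]],"dr":[[0,0,0],[0,0,0],[0,0,0],[0,0,0],[0,0,0],[0,0,0],[0,0,0],[0,0,0],[0,0,0],[0,0,0]]}' 0.5;  python3 - <<'E'
from h import *
for n in("scene","top"): cv2.imwrite(f"pics/{n}12.png",eyes.grab_frame(n)[:,:,::-1])
s=cv2.imread("pics/scene12.png")[100:260,200:360]; cv2.imwrite("pics/c12.png",cv2.resize(s,None,fx=3.5,fy=3.5,interpolation=cv2.INTER_CUBIC))
st=status.get_state();print(st["tool_pos"],st["eef_rot"])
E
```

```text
time_s: 41.2
tool_pos: [0.6119, -0.0479, 0.1478]
eef_rot: [0.002, 0.993, 0.117, 0.005]
wrist_force: [0.3, 0.4, -0.5]
opening: 0.752
[ 0.60886641 -0.05193667  0.14692915] [0.00232056 0.99343769 0.11432231 0.00256423]
```

View pics/c12.png

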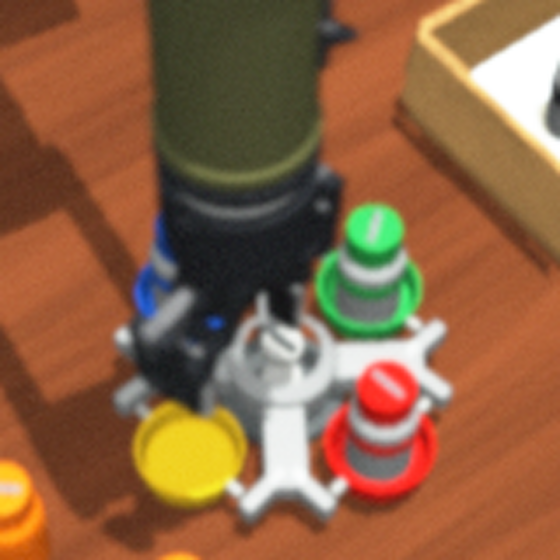

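```bash
python3 -m jog '{"offset":[[-0.04,-0.08,0],[-0.09,-0.18,0],[-0.14,-0.29,0],[-0.19,-0.4,0],[-0.24,-0.5,0],[-0.28,-0.58,0],[-0.305,-0.64,0],[-0.305,-0.64,-0.03],[-0.305,-0.64,-0.06],[-0.305,-0.64,-0.06]],"dr":[[0,0,0],[0,0,0],[0,0,0],[0,0,0],[0,0,0],[0,0,0],[0,0,0],[0,0,0],[0,0,0],[0,0,0]]}' 0.5;  python3 - <<'E'
from h import *
for n in("scene","top"): cv2.imwrite(f"pics/{n}13.png",eyes.grab_frame(n)[:,:,::-1])
s=cv2.imread("pics/scene13.png")[180:320,60:210]; t=cv2.imread("pics/top13.png")[200:340,370:510]; cv2.imwrite("pics/c13.png",np.hstack([cv2.resize(s,(400,400)),cv2.resize(t,(400,400))]))
st=status.get_state();print(st["tool_pos"],st["eef_rot"])
E
```

```text
time_s: 42.55
tool_pos: [0.4863, -0.3061, 0.1214]
eef_rot: [0.001, 0.993, 0.115, 0.001]
wrist_force: [0.1, -0.5, 0.3]
opening: 0.753
[ 0.4871394  -0.30686185  0.12253659] [0.00190265 0.99336195 0.11499261 0.00226367]
```

View pics/c13.png

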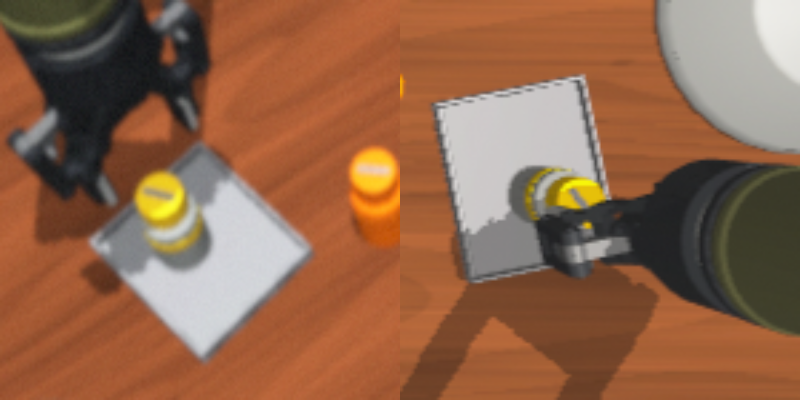

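```bash
python3 -m jog '{"offset":[[0,-0.004,-0.02],[0,-0.004,-0.05],[0,-0.004,-0.08],[0,-0.004,-0.11],[0,-0.004,-0.135],[0,-0.004,-0.148],[0,-0.004,-0.15],[0,-0.004,-0.15],[0,-0.004,-0.15],[0,-0.004,-0.15]],"dr":[[0,0,0],[0,0,0],[0,0,0],[0,0,0],[0,0,0],[0,0,0],[0,0,0],[0,0,0],[0,0,0],[0,0,0]]}';  python3 -m jog '{"offset":[[0,0,0],[0,0,0],[0,0,0],[0,0,0],[0,0,0],[0,0,0],[0,0,0],[0,0,0],[0,0,0],[0,0,0]],"dr":[[0,0,0],[0,0,0],[0,0,0],[0,0,0],[0,0,0],[0,0,0],[0,0,0],[0,0,0],[0,0,0],[0,0,0]]}' -1 50
```

```text
time_s: 43.9
tool_pos: [0.4873, -0.3086, 0.0629]
eef_rot: [0.002, 0.993, 0.115, 0.003]
wrist_force: [0.5, -0.7, 0.3]
opening: 0.749
time_s: 45.15
tool_pos: [0.4876, -0.3088, 0.0633]
eef_rot: [0.002, 0.993, 0.115, 0.003]
wrist_force: [-0.9, -0.4, 5.5]
opening: 0.372
```

```bash
python3 -m jog '{"offset":[[0,0,0.02],[0,0,0.06],[0,0,0.11],[0,0,0.16],[0,0,0.21],[0,0,0.26],[0,0.01,0.29],[0.02,0.05,0.3],[0.05,0.12,0.3],[0.07,0.18,0.3]],"dr":[[0,0,0],[0,0,0],[0,0,0],[0,0,0],[0,0,0],[0,0,0],[0,0,0],[0,0,0],[0,0,0],[0,0,0]]}';  python3 - <<'E'
from h import *
for n in("scene","top"): cv2.imwrite(f"pics/{n}14.png",eyes.grab_frame(n)[:,:,::-1])
s=cv2.imread("pics/scene14.png")[110:300,80:350]; cv2.imwrite("pics/c14.png",cv2.resize(s,None,fx=2.8,fy=2.8))
st=status.get_state();print(st["tool_pos"],st["eef_rot"])
E
```

```text
time_s: 46.4
tool_pos: [0.5158, -0.2346, 0.1827]
eef_rot: [0.002, 0.993, 0.115, 0.002]
wrist_force: [0.8, 0.6, -2.6]
opening: 0.377
[ 0.51581906 -0.23289585  0.18251917] [8.87761790e-04 9.93199380e-01 1.16399983e-01 2.29084650e-03]
```

View pics/c14.png

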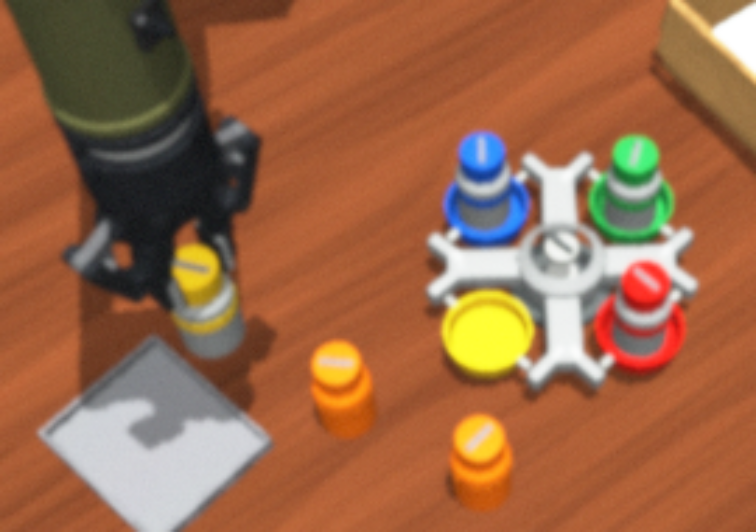

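```bash
python3 -m jog '{"offset":[[0.02,0.05,0],[0.05,0.13,0],[0.08,0.22,0],[0.11,0.3,0],[0.14,0.37,0],[0.158,0.415,0],[0.164,0.43,0],[0.164,0.43,0],[0.164,0.43,-0.02],[0.164,0.43,-0.04]],"dr":[[0,0,0],[0,0,0],[0,0,0],[0,0,0],[0,0,0],[0,0,0],[0,0,0],[0,0,0],[0,0,0],[0,0,0]]}';  python3 - <<'E'
from h import *
for n in("scene","top"): cv2.imwrite(f"pics/{n}15.png",eyes.grab_frame(n)[:,:,::-1])
s=cv2.imread("pics/scene15.png")[100:260,200:360]; cv2.imwrite("pics/c15.png",cv2.resize(s,None,fx=3.5,fy=3.5))
st=status.get_state();print(st["tool_pos"],st["eef_rot"])
E
```

```text
time_s: 47.75
tool_pos: [0.5809, -0.0617, 0.1659]
eef_rot: [0.001, 0.993, 0.116, 0.002]
wrist_force: [-0.2, -0.6, -2.9]
opening: 0.375
[ 0.58005837 -0.06135447  0.16498287] [5.00103685e-04 9.93258581e-01 1.15916079e-01 7.77271065e-04]
```

View pics/c15.png

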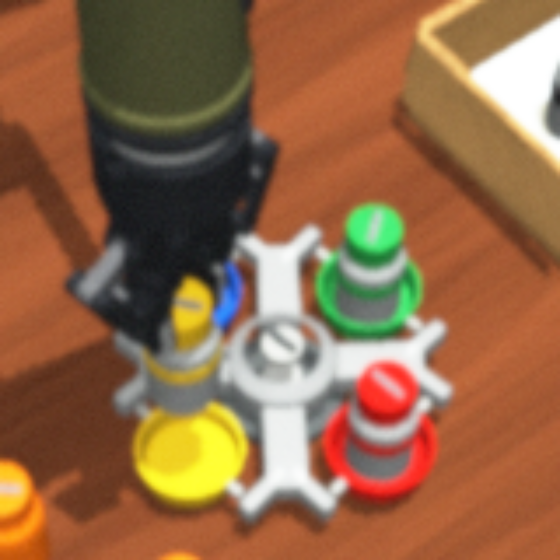

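```bash
python3 -m jog '{"offset":[[0.003,0.001,-0.02],[0.003,0.001,-0.06],[0.003,0.001,-0.1],[0.003,0.001,-0.14],[0.003,0.001,-0.17],[0.003,0.001,-0.19],[0.003,0.001,-0.203],[0.003,0.001,-0.212],[0.003,0.001,-0.212],[0.003,0.001,-0.212]],"dr":[[0,0,0],[0,0,0],[0,0,0],[0,0,0],[0,0,0],[0,0,0],[0,0,0],[0,0,0],[0,0,0],[0,0,0]]}'; python3 -m jog '{"offset":[[0,0,-0.003],[0,0,-0.006],[0,0,-0.009],[0,0,-0.01],[0,0,-0.01],[0,0,-0.01],[0,0,-0.01],[0,0,-0.01],[0,0,-0.01],[0,0,-0.01]],"dr":[[0,0,0],[0,0,0],[0,0,0],[0,0,0],[0,0,0],[0,0,0],[0,0,0],[0,0,0],[0,0,0],[0,0,0]]}'
```

```text
time_s: 49.1
tool_pos: [0.5815, -0.061, 0.0805]
eef_rot: [0.001, 0.993, 0.116, 0.001]
wrist_force: [1.2, -0.3, -2.7]
opening: 0.378
time_s: 50.35
tool_pos: [0.5822, -0.0611, 0.0802]
eef_rot: [0.001, 0.993, 0.116, 0.003]
wrist_force: [-5.7, 0.0, 21.1]
opening: 0.375
```

Contact came 6 mm higher than I predicted. This fits a carrier floor at about 20 mm instead of 14 mm. The tray can's triangulated top was about 5 mm low in the same way, and the black can's contact then puts the packing at about 16 mm. Releasing and checking in pictures.

```bash
python3 -m jog '{"offset":[[0,0,0],[0,0,0],[0,0,0],[0,0,0],[0,0,0],[0,0,0.04],[0,0,0.1],[0,0,0.17],[-0.02,-0.06,0.2],[-0.06,-0.16,0.2]],"dr":[[0,0,0],[0,0,0],[0,0,0],[0,0,0],[0,0,0],[0,0,0],[0,0,0],[0,0,0],[0,0,0],[0,0,0]]}' 0.5; python3 -m jog '{"offset":[[-0.04,-0.1,0],[-0.1,-0.22,0],[-0.16,-0.34,0],[-0.22,-0.46,0],[-0.28,-0.58,0],[-0.34,-0.7,0],[-0.4,-0.8,0],[-0.45,-0.88,0],[-0.45,-0.88,0],[-0.45,-0.88,0]],"dr":[[0,0,0],[0,0,0],[0,0,0],[0,0,0],[0,0,0],[0,0,0],[0,0,0],[0,0,0],[0,0,0],[0,0,0]]}'; python3 - <<'E'
from h import *
for n in("scene","top"): cv2.imwrite(f"pics/{n}16.png",eyes.grab_frame(n)[:,:,::-1])
s=cv2.imread("pics/scene16.png")[140:250,225:335]; t=cv2.imread("pics/top16.png")[165:290,195:320]; cv2.imwrite("pics/c16.png",np.hstack([cv2.resize(s,(400,400),interpolation=2),cv2.resize(t,(400,400),interpolation=2)]))
E
```

```text
time_s: 51.6
tool_pos: [0.5601, -0.1252, 0.163]
eef_rot: [0.002, 0.993, 0.117, 0.005]
wrist_force: [0.6, -0.3, 0.4]
opening: 0.75
time_s: 52.85
tool_pos: [0.3802, -0.4768, 0.1636]
eef_rot: [0.002, 0.993, 0.117, 0.005]
wrist_force: [-0.6, 0.3, -0.2]
opening: 0.748
```

View pics/c16.png

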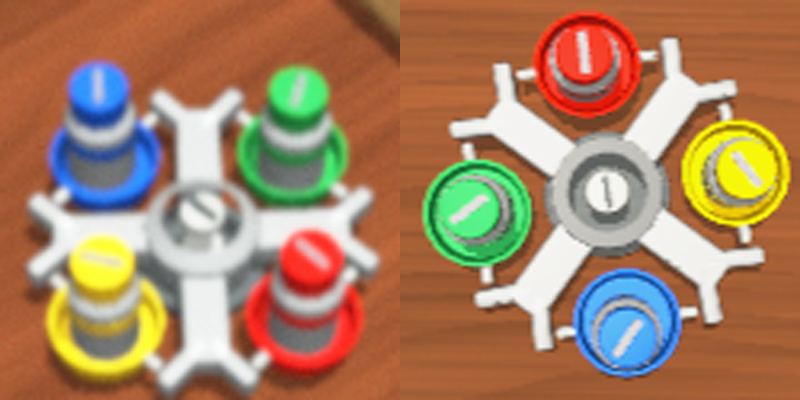

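View pics/top16.png

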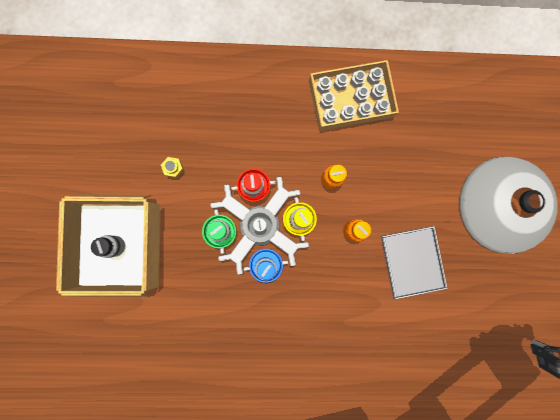

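```bash
python3 - <<'E'
from h import *
rim={"blue":(265.5,265.5),"red":(253.3,185.2),"yellow":(299.4,218.7),"green":(218.9,231.4)}
cap={"red":(252.5,180.6),"yellow":(302.8,218.8),"blue":(265.6,271.3),"green":(216.2,230.7)}
f=lambda p:((p[0]-400)/3.2+195-.35,p[1]/3.2+165-.35)
S={"red":(309,252),"yellow":(102,261),"blue":(99,90),"green":(298,93)}
g=lambda p:(p[0]/3.636+225-.4,p[1]/3.636+140-.4)
for k in cap:
    c=onz("top",rim[k],.036);p,gap=tri(g(S[k]),cap[k]); a=onz("top",cap[k],.1)
    print(k,np.round((a-c)[:2],4),"tri",np.round(p,4),round(float(gap),4))
print("black",onz("top",(98,246.5),.096),"carton .5248 .300")
m=cv2.absdiff(cv2.imread("pics/top0.png"),cv2.imread("pics/top16.png")).max(2)
print("diff green/coupling",m[215:249,202:236].max(),m[150:182,155:190].max())
E
```

```text
red [0.0005 0.0007] tri [0.6455 0.0315 0.0995] 0.0018
yellow [-0.003  0.   ] tri [ 0.5788 -0.0607  0.0925] 0.001
blue [-0.0061  0.0008] tri [0.4821 0.0058 0.0898] 0.0012
green [ 0.0004 -0.0011] tri [0.5541 0.0964 0.092 ] 0.0001
black [0.52239957 0.30419439 0.096     ] carton .5248 .300
diff green/coupling 3 3
```

```bash
python3 - <<'E'
from h import *
t=cv2.imread("pics/top16.png")[240:290,240:290]; s=cv2.imread("pics/scene16.png")[150:205,228:283]
cv2.imwrite("pics/c17.png",np.hstack([cv2.resize(s,(400,400),interpolation=2),cv2.resize(t,(400,400),interpolation=2)]))
E
```

```text
(no output)
```

View pics/c17.png

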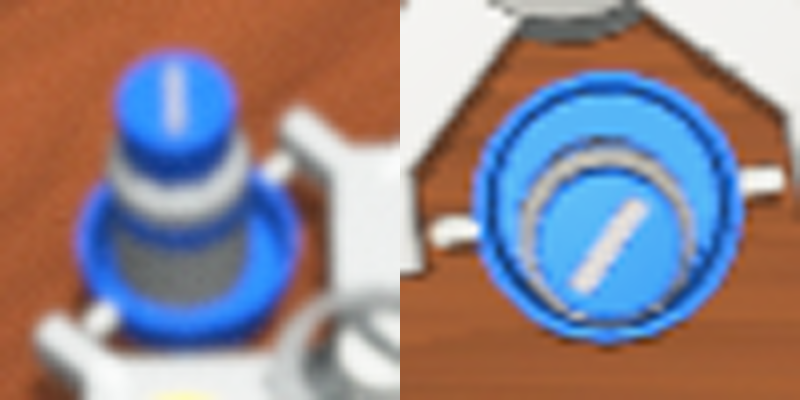

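Blue stands upright about 4 mm off the axis, inside the 10 mm limit, and touched down at its pick-up height. Red and yellow are within 3 mm, black is near the carton's middle, and green and the coupling have not moved. Handing in.

```bash
python3 - <<'E'
from workcell import order
print(order.close_job())
E
```

```text
the job is handed in; nothing more can be done
None
```

The job is done and handed in at about 53 s. The hand-in reported no verdict, so everything below rests on my own checks.

**What I did:** Black went from the yellow carrier into the carton. Red was parked in the yellow carrier, blue went to the blue carrier, then red to the red carrier and yellow from the tray to the yellow carrier. I lowered every canister until the wrist force showed contact, then released it.

**Last checks:**

| Item | Result |
|---|---|
| Red | about 1 mm off the carrier axis, upright |
| Yellow | about 3 mm off the axis, upright |
| Blue | about 4–6 mm off the axis, within the 10 mm limit, upright |
| Black | upright, within about 5 mm of the carton's middle, on packing about 16 mm high |
| Green and coupling | unchanged between the first and last top pictures |
| Gripper | open and clear of everything |

**What disagreed:**
- **Carrier height:** I first took the carrier floor to be at 14 mm. The contact heights put it at about 20 mm, and the camera heights of the cap tops read 5–10 mm low for most canisters. That the canisters are fully down rests on contact: red and blue met the floor at their pick-up height, and yellow at a height that fits the 20 mm floor.
- **Blue's position:** a rough pixel measurement gave 6 mm off axis, and a closer crop gave 3–4 mm.

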